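Zero a light attenuator and set it to the third click

ROBOT

A 6-joint arm with a two-finger parallel gripper is mounted at the origin on a cart in front of the work surface, level with it; the furniture and walls round the work are solid. World frame = base frame: x ahead of the robot, y to its left, z up, the work surface at z = 0. Lengths are in m, angles in degrees, forces in N, time in s.
With the tool pointing down it reaches from about 0.4 to 0.825 m from the base axis. Payload 7 kg.
Tool frame: the origin (TCP) lies midway between the tips of the shut fingers; the grasp point (between the pads) lies 19 mm behind it (r.hold_point_z is the distance from the TCP to the grasp point, in m); x points along the fingers, y is the direction in which the jaws open and shut, and the axes are right-handed (so a half turn about x gives the same grasp; the last joint's range is limited). The gripper opens to 88 mm and grips with 3 to 60 N. Pads are 19 mm wide; open, the fingers measure 130 mm over their backs; the gripper's body (78 mm by 193 mm) begins 47 mm behind the grasp point.
Start: joints at [90.648, 20.546, 0.682, 0, -70.136, -16.507], TCP at [0.184, 0.649, 0.227] pointing down, gripper open.
Joint ranges: [-176.03, 176.03], [-82.01, 121.73], [-58.28, 71.71], [-173.87, 95.51], [-174.79, -0.11], [-173.66, 173.66]. Speed limits (degrees/s): [136.94, 136.94, 172.46, 180, 180, 180].

INTERFACE

Orientations are given as [roll, pitch, yaw] about the fixed x, y, z axes, in that order (R = Rz(yaw) Ry(pitch) Rx(roll)).
In Python, from plant import r, viewer, order gives the robot as it stands. The module is installed in compiled form; this text tells all that it offers.
- The arm moves only by the shell command python3 -m creep 'ROWS' [FORCE]. ROWS is JSON, a list of rows, each an object of numbers: "ax", "ay", "az": the turn, a rotation vector about the tool's x, y, z in degrees; "tx", "ty", "tz": the shift along the tool's x, y, z in m; "fingers": the finger opening in m, from 0 to 0.0876. A call has 1 to 5 rows; each row is the pose to reach, as a shift and turn from the pose commanded when the call began, along the tool's axes at that moment; what a row does not reach only later rows make up. A row lasts 1/10 s, in which the tool goes at most 50 mm and 8.59 degrees, less where a joint would pass 70% of its speed; a pose out of reach is approached as far as the arm can. A call with a gripper value outside its range is refused whole. The fingers move at their own pace and stop on an object; FORCE is the grip in N (left out, the last holds). Time passes only in rows, so rows that repeat a pose let the fingers close. It gives the time, the measured TCP pose, the force and the opening at its end, in the units of the state.
- r.get_state(): the state, without advancing time (a new reading comes with each control period).
- viewer.capture(name): name is "side" or "top"; returns a dict with "pixels" (480x640x3 uint8, blue, green, red), "depth" (480x640 float32, m along the optical axis (not along the pixel's ray), 0 where there is no reading), "fx", "fy", "cx", "cy" (pixels), "k1" (the pictures are not rectified: a ray, as slopes to the right and down, at radius r is drawn at 1 + k1 r^2 times it, then the intrinsics apply), "rvec" (rotation vector, rad) and "tvec" (3), from world to camera coordinates, as OpenCV has them. Camera axes: x right, y down, z forward; pixel columns grow to the right and rows downward; lengths in m; the calibration is good to about 2 mm. A picture is of the moment at which its call begins.
- order.close_job(): hands the job in, once; it reports no verdict.
The state is a dict: "time_s": time; "joints": joint angles; "qd": joint speeds; "joint_torque": joint torques, N m; "tcp_pos": TCP position; "eef_rot": TCP orientation; "contact_force": force on the tool from outside, world axes, zero at the start; "moment": the same for the moment, N m; "gripper_width": finger opening in m.
Only numpy, scipy, OpenCV 4.12 (cv2) and the standard library are available. Lean on these libraries where they do the work, as an engineer would, in place of code of your own. Each camera call takes 0.05 s, during which the arm holds its last target.

TASK

The white light attenuator box on the bench has a clicking slide lever on top. With the fingertips, push the lever's upright tab gently back until it is fully home at the stop bar, then push it out again, feeling for the clicks, and leave it resting in the third click from home. Never let it go past the third click (more light would bleach the specimen), never grip or pinch the tab, and leave the things standing beside the box where they are.

Things in the scene. Friction and masses are not known exactly. Their poses are not given: they have to be found in the camera images.
- attenuator: Light attenuator fixed to the bench: white box 156 x 80 mm, flat metal top at z = 52 mm, on a dark foot plate 190 x 100 x 8 mm; a round metal socket on each short end. Origin: centre of the underside. +x runs along the box from the home end to the other end, the way the lever slides out; +z up. Six black ticks on the +y side of the top mark home (broad tick) and the five clicks.
- dim_lever (a joint): Travel of the slide lever, m. 0 = home (end stop, tab nearest the stop bar; not counted as a click), growing away from the bar. Clicks (spring detents) at 0.014, 0.028, 0.042 (third), 0.056, 0.070. Leaving a detent takes 4 to 6 N, falling to nothing half-way to the next one; 1 to 2 mm past half-way the lever snaps on into it by itself and stays. Starts near the first or second click.
- tab_middle (a point): Middle of the lever's upright black tab, 73.5 mm above the bench; at travel q it is at x = q - 0.035 m, y = 0 in the attenuator's frame (same axes). The tab is 14 mm thick along the slide (x), 34 mm across (y), and stands from 56 to 90 mm above the bench on a 32 x 28 mm carriage 4 mm thick. Push on its broad faces, 64 to 85 mm above the bench.
- eyepiece: Loose spare eyepiece, black, 35 mm across, 52 mm tall, standing off the home end of the box; to be left alone. Origin: centre of the underside.
- oil_bottle: Loose brown dropper bottle with black rubber cap, 32 mm across, 88 mm tall, standing off the other end of the box; to be left alone. Origin: centre of the underside.
- glass_box: Loose small box of cover glasses, 35 x 29 x 18 mm, lying off the other end of the box beside the bottle; to be left alone. Origin: centre of the underside.
- stop_bar (a point): Middle of the top of the low metal stop bar that lies across the top of the box at the home end: 8 mm along the slide, 52 mm across, 6 mm high, its top 58 mm above the bench, 59 mm from the attenuator's origin towards -x. The other end has no such bar. (Fixed neighbours: a microscope 0.41 m high at y below 0.12, a stereo microscope 0.29 m high at y above 0.41.)

How it is judged:
By the outcome, as a careful person would: the job done as asked, in the order asked, and still so for the second after the job is handed in, with the robot touching nothing.
It also fails if it takes over 64 s, if anything falls off the work surface, if the arm or the gripper's body presses on something with over 40 N, if the wrist force passes 120 N, or if a joint passes its speed limit or range.

## Working session

There is one attempt and no reset: what is moved stays moved. The work goes in short steps, Python scripts to look and compute and a shell command to move; the robot and the scene stay as the last step left them, time stands still between calls to the robot, and variables do not carry over. Pictures are saved under pics/ and viewed, and the job is handed in when it is done.

```bash
mkdir -p pics; python3 - <<'E'
from plant import r, viewer, order
import cv2,numpy as np
s=r.get_state()
print(s, r.hold_point_z)
for n in("side","top"):
    c=viewer.capture(n); cv2.imwrite(f"pics/{n}0.png",c["pixels"]); np.savez(f"{n}0.npz",**c)
    print(n,[c[k] for k in("fx","fy","cx","cy","k1","rvec","tvec")])
E
```

```text
{'time_s': 0.0, 'joints': array([ 9.06493600e+01,  2.05904775e+01,  6.33930609e-01, -2.15949424e-02,
       -7.01384467e+01, -1.65075954e+01]), 'qd': array([ 0.14897369, -0.07820782, -0.01886824, -0.00516966,  0.01000227,
       -0.04595973]), 'joint_torque': array([-4.73323835e-04, -5.82711017e+01,  2.93048537e+01,  6.99741796e+00,
        7.01118741e-03, -1.57665850e-04]), 'tcp_pos': array([0.18432464, 0.64881519, 0.22563008]), 'eef_rot': array([  94.4461894 ,   89.90286072, -101.4193997 ]), 'contact_force': array([ 1.35805156, -0.63557628, -0.89057522]), 'moment': array([-0.04432083, -0.05366037, -0.01230135]), 'gripper_width': 0.08805321704979478} 0.0188
side [477.0627542951319, 477.0627542951319, 326.1337047205204, 238.24127352722093, -0.04806454700389411, array([ 0.02735026,  2.77330104, -1.41880399]), array([ 0.43985136, -0.08101264,  1.11413839])]
top [561.3820072134749, 561.3820072134749, 319.1001956653151, 236.23520170071697, -0.014520621472248911, array([ 2.1989717 , -2.16888098,  0.1521045 ]), array([0.26059175, 0.46990191, 0.87129438])]
```

View pics/side0.png

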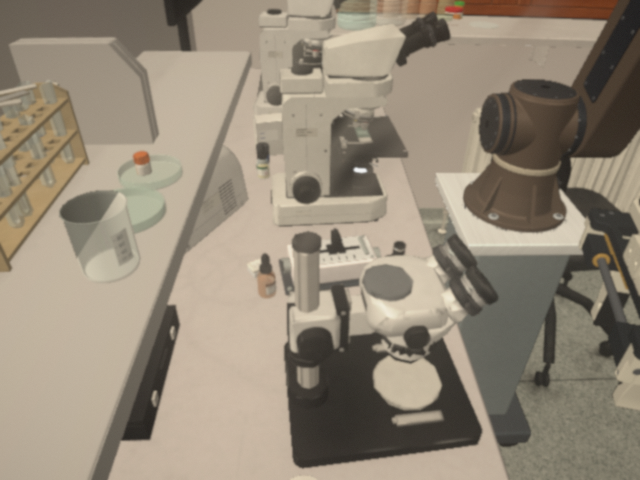

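View pics/top0.png

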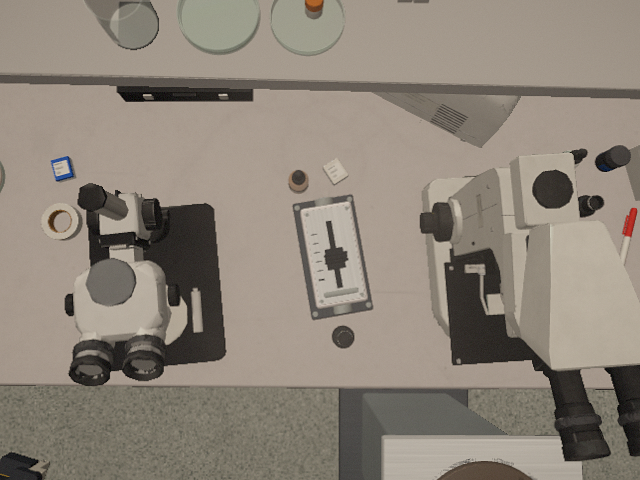

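The top view shows the attenuator around px (332,257). Its home bar is at about (341,293), the eyepiece at (343,337), the bottle at (298,180) and the glass box at (335,171). I'll zoom in and measure.

```bash
cat > h.py <<'E'
import cv2,numpy as np
def load(f): return dict(np.load(f))
def ray(c,u,v):
    p=np.array([(u-c["cx"])/c["fx"],(v-c["cy"])/c["fy"]]);q=p.copy()
    for _ in range(20): q=p/(1+c["k1"]*(q@q))
    R=cv2.Rodrigues(c["rvec"])[0]; o=-R.T@c["tvec"]; return o,R.T@np.array([*q,1.])
def onz(c,u,v,z):
    o,d=ray(c,u,v); return o+d*(z-o[2])/d[2]
def dep(c,u,v):
    o,d=ray(c,u,v); return o+d*float(c["depth"][int(v),int(u)])
def proj(c,P):
    R=cv2.Rodrigues(c["rvec"])[0]; q=R@np.asarray(P)+c["tvec"]; s=q[:2]/q[2]; s=s*(1+c["k1"]*(s@s))
    return s*float(c["fx"])+np.array([c["cx"],c["cy"]])
E
python3 - <<'E'
from h import *
c=load("top0.npz"); im=c["pixels"]
cv2.imwrite("pics/topz.png",cv2.resize(im[150:360,250:410],None,fx=3.75,fy=2.85*1,interpolation=cv2.INTER_CUBIC) if 0 else cv2.resize(im[155:355,260:400],None,fx=3,fy=3,interpolation=cv2.INTER_CUBIC))
c2=load("side0.npz"); cv2.imwrite("pics/sidez.png",cv2.resize(c2["pixels"][220:320,240:420],None,fx=4,fy=4,interpolation=cv2.INTER_CUBIC))
# foot plate: dark pixels contour
g=cv2.cvtColor(im,cv2.COLOR_BGR2GRAY)
m=(g<110).astype(np.uint8); m[:190]=0;m[322:]=0;m[:,:285]=0;m[:,380:]=0
pts=cv2.findNonZero(m); rc=cv2.minAreaRect(pts); print(rc, cv2.boxPoints(rc))
b=[onz(c,*p,0.008)for p in cv2.boxPoints(rc)]
print(np.round(b,4)); print([np.linalg.norm(b[i]-b[(i+1)%4]) for i in range(4)],np.mean(b,0))
print("depth check top", dep(c,318,270),dep(c,335,258),dep(c,280,300))
E
```

```text
((330.9532165527344, 249.85595703125), (131.29019165039062, 61.982669830322266), 80.13418579101562) [[289.1725  190.49173]
 [350.23853 179.87155]
 [372.73395 309.22018]
 [311.6679  319.84036]]
[[0.5412 0.316  0.008 ]
 [0.5606 0.217  0.008 ]
 [0.352  0.1798 0.008 ]
 [0.3342 0.2768 0.008 ]]
[np.float64(0.1009280514420783), np.float64(0.21197969385050192), np.float64(0.09868083281193138), np.float64(0.2107214537770224)] [0.44700978 0.24739401 0.008     ]
depth check top [0.41129547 0.26916782 0.05113351] [0.42729524 0.24594433 0.09114076] [0.3732008  0.29730164 0.9056504 ]
```

View pics/topz.png

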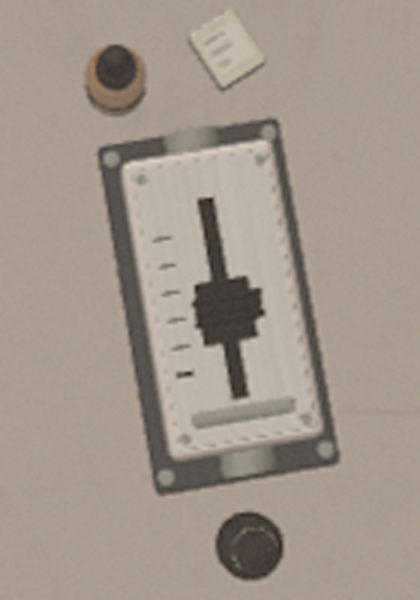

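View pics/sidez.png

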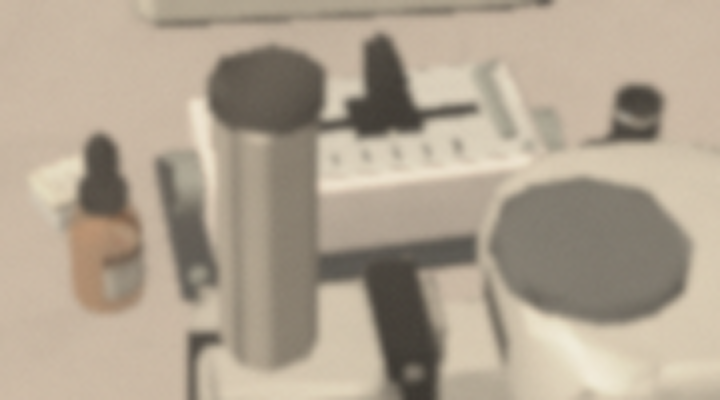

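```bash
python3 - <<'E'
from h import *
c=load("top0.npz"); im=c["pixels"]
Z=lambda u,v,z: onz(c,260+(u+.5)/3-.5,155+(v+.5)/3-.5,z)
b=[Z(98,150,.008),Z(275,119,.008),Z(340,462,.008),Z(158,495,.008)]
print(np.round(b,4),[round(np.linalg.norm(b[i]-b[(i+1)%4]),4) for i in range(4)])
O=np.mean(b,0); print("O",O)
ax=(b[0]+b[1]-b[2]-b[3]); print("yaw",np.degrees(np.arctan2(ax[1],ax[0])))
t=[(185,374),(180,347),(176,320),(171,293),(167,266),(162,239)]
T=np.array([Z(*p,.052) for p in t]); print("ticks",np.round(T,4))
d=T[-1]-T[0]; print("yaw t",np.degrees(np.arctan2(d[1],d[0])),np.linalg.norm(d))
bar=[Z(192,420,.058),Z(296,405,.058)]; print("bar",bar,"mid",np.mean(bar,0))
# slot, z=.052
s=[Z(206,199,.052),Z(239,397,.052)]; d=s[0]-s[1]; print("slot",s,np.degrees(np.arctan2(d[1],d[0])),np.linalg.norm(d))
# top by depth: tab pixels
dd=[]
for v in range(230,285):
  for u in range(310,365):
    p=dep(c,u,v)
    if .08<p[2]<.1: dd.append(p)
dd=np.array(dd); print("tab depth",len(dd),dd.mean(0)); print(cv2.minAreaRect((dd[:,:2]*1000).astype(np.float32)))
for n,(u,v),z in(("eyep",(249,546),.052),("bottle",(117,66),.088),("glass",(227,50),.018)): print(n,Z(u,v,z), dep(c,260+u/3,155+v/3))
dd=[]
for v in range(185,325):
  for u in range(285,380):
    p=dep(c,u,v)
    if .045<p[2]<.055: dd.append(p)
dd=np.array(dd); print("boxtop",len(dd),dd[:,2].mean());print(cv2.minAreaRect((dd[:,:2]*1000).astype(np.float32)))
E
```

```text
[[0.5181 0.3105 0.008 ]
 [0.5368 0.215  0.008 ]
 [0.3528 0.1793 0.008 ]
 [0.3345 0.2758 0.008 ]] [np.float64(0.0973), np.float64(0.1874), np.float64(0.0982), np.float64(0.1869)]
O [0.43555543 0.24516671 0.008     ]
yaw 10.850879254606099
ticks [[0.3972 0.264  0.052 ]
 [0.4108 0.2667 0.052 ]
 [0.4244 0.2688 0.052 ]
 [0.4382 0.2716 0.052 ]
 [0.4519 0.2738 0.052 ]
 [0.4657 0.2765 0.052 ]]
yaw t 10.361894984066888 0.0696547391710256
bar [array([0.37404799, 0.26042092, 0.058     ]), array([0.38216924, 0.20817651, 0.058     ])] mid [0.37810861 0.23429872 0.058     ]
slot [array([0.48662746, 0.25423773, 0.052     ]), array([0.38591245, 0.23649132, 0.052     ])] 9.993180049099829 0.10226655147944723
tab depth 213 [0.42878472 0.24363226 0.08730771]
((428.863525390625, 243.54132080078125), (14.039127349853516, 33.43967819213867), 11.290828704833984)
eyep [0.31151258 0.23084695 0.052     ] [0.31021795 0.22947493 0.04096546]
bottle [0.54728008 0.30068615 0.088     ] [0.5473969  0.30019537 0.08513149]
glass [0.57207744 0.24204648 0.018     ] [0.57103726 0.24164514 0.02025447]
boxtop 4601 0.050948577816212606
((449.6656494140625, 247.82077026367188), (209.48028564453125, 83.43270874023438), 12.372764587402344)
```

```bash
python3 - <<'E'
from h import *
from plant import r
from scipy.spatial.transform import Rotation as Ro
s=r.get_state(); R=Ro.from_euler("xyz",s["eef_rot"],degrees=True).as_matrix(); print(np.round(R,3))
yaw=np.radians(10.5);u=np.array([np.cos(yaw),np.sin(yaw),0]);v=np.array([-u[1],u[0],0]);x=np.array([0,0,-1.])
for n,y in(("across",v),("across-",-v),("along",u),("along-",-u)):
    G=np.c_[x,y,np.cross(x,y)]; print(n,Ro.from_matrix(R.T@G).as_rotvec(degrees=True).round(2))
O=np.array([.4357,.2452,0])
for L in(.022,-.052):
    P=O+L*u+[0,0,.36]; print(L,P,R.T@(P-s["tcp_pos"]))
c=load("top0.npz")
# stereo/microscope heights by depth on grid
for vv in range(190,400,15): print(vv,[f"{p[0]:.2f},{p[1]:.2f},{p[2]:.2f}" for p in (dep(c,uu,vv) for uu in(80,110,140,170,200,220,430,460,500))])
E
```

```text
[[-0.    -0.273 -0.962]
 [-0.001 -0.962  0.273]
 [-1.     0.001 -0.   ]]
across [ 1.5363e+02 -1.1000e-01 -2.0000e-02]
across- [-2.637e+01  1.000e-02 -8.000e-02]
along [-1.1637e+02  8.0000e-02 -6.0000e-02]
along- [ 6.363e+01 -5.000e-02 -7.000e-02]
0.022 [0.45733161 0.24920918 0.36      ] [-0.13378289  0.31004036 -0.37185424]
-0.052 [0.38457074 0.23572375 0.36      ] [-0.13374443  0.34290374 -0.30555192]
190 ['0.49,0.54,0.28', '0.54,0.61,0.00', '0.54,0.56,0.00', '0.54,0.51,-0.00', '0.54,0.46,-0.00', '0.54,0.43,-0.00', '0.54,0.10,0.06', '0.52,0.07,0.12', '0.50,0.07,0.27']
205 ['0.47,0.54,0.28', '0.47,0.52,0.25', '0.49,0.51,0.18', '0.52,0.51,-0.00', '0.51,0.46,0.03', '0.52,0.43,-0.00', '0.51,0.10,0.06', '0.50,0.07,0.12', '0.48,0.07,0.27']
220 ['0.49,0.65,0.01', '0.46,0.54,0.19', '0.47,0.50,0.18', '0.49,0.50,0.03', '0.49,0.46,0.02', '0.49,0.43,-0.00', '0.48,0.11,0.10', '0.48,0.07,0.12', '0.46,0.07,0.27']
235 ['0.46,0.65,-0.00', '0.44,0.54,0.20', '0.45,0.50,0.18', '0.46,0.50,0.02', '0.46,0.45,0.03', '0.47,0.43,-0.00', '0.47,0.10,0.04', '0.46,0.07,0.11', '0.45,0.06,0.26']
250 ['0.44,0.65,0.
[... 966 characters left out ...]
, '0.34,0.04,0.18']
340 ['0.32,0.56,0.21', '0.32,0.53,0.21', '0.32,0.48,0.23', '0.30,0.49,0.03', '0.30,0.45,0.02', '0.30,0.42,0.02', '0.30,0.09,0.00', '0.32,0.09,0.18', '0.32,0.04,0.18']
355 ['0.30,0.55,0.24', '0.30,0.52,0.22', '0.30,0.48,0.25', '0.28,0.49,0.02', '0.28,0.45,0.03', '0.28,0.42,0.02', '0.28,0.09,-0.00', '0.30,0.09,0.18', '0.30,0.04,0.18']
370 ['0.28,0.55,0.22', '0.28,0.52,0.22', '0.28,0.49,0.22', '0.25,0.50,-0.00', '0.25,0.45,0.00', '0.25,0.42,-0.00', '0.26,0.09,-0.00', '0.26,0.04,0.00', '0.26,-0.03,-0.00']
385 ['0.23,0.64,-0.00', '0.23,0.59,0.00', '0.23,0.55,-0.00', '0.23,0.50,-0.00', '0.23,0.45,-0.00', '0.23,0.42,-0.00', '0.23,0.09,0.00', '0.23,0.04,-0.00', '0.23,-0.03,0.00']
```

```bash
python3 -m creep '[{"tx":-0.045,"fingers":0},{"tx":-0.09,"fingers":0},{"tx":-0.135,"fingers":0},{"tx":-0.135,"ty":0.03,"tz":-0.036,"ax":-6,"fingers":0},{"tx":-0.135,"ty":0.06,"tz":-0.072,"ax":-12,"fingers":0}]' 10
```

```text
invalid input
```

```bash
python3 -m creep '[{"ax":0,"ay":0,"az":0,"tx":-0.045,"ty":0,"tz":0,"fingers":0.0},{"ax":0,"ay":0,"az":0,"tx":-0.09,"ty":0,"tz":0,"fingers":0.0},{"ax":0,"ay":0,"az":0,"tx":-0.135,"ty":0,"tz":0,"fingers":0.0}]' 10
```

```text
time_s: 0.4
tcp_pos: [0.1845, 0.6488, 0.3626]
eef_rot: [107.2, 89.9, -88.6]
contact_force: [0.5, 1.6, 1.1]
gripper_width: 0.0692
```

```bash
python3 -m creep '[{"ax":-6,"ay":0,"az":0,"tx":0,"ty":0.031,"tz":-0.037,"fingers":0},{"ax":-12,"ay":0,"az":0,"tx":0,"ty":0.062,"tz":-0.074,"fingers":0},{"ax":-18,"ay":0,"az":0,"tx":0,"ty":0.093,"tz":-0.111,"fingers":0},{"ax":-24,"ay":0,"az":0,"tx":0,"ty":0.124,"tz":-0.148,"fingers":0},{"ax":-26.4,"ay":0,"az":0,"tx":0,"ty":0.155,"tz":-0.185,"fingers":0}]'
python3 - <<'E'
from h import *
from plant import r
from scipy.spatial.transform import Rotation as Ro
s=r.get_state(); R=Ro.from_euler("xyz",s["eef_rot"],degrees=True).as_matrix(); print(np.round(R,3),s["joints"])
P=np.array([.4573,.2492,.36]); print(R.T@(P-s["tcp_pos"]))
E
```

```text
time_s: 0.9
tcp_pos: [0.3206, 0.4477, 0.3613]
eef_rot: [45.3, 90.0, -124.0]
contact_force: [0.6, -0.5, 0.0]
gripper_width: 0.0292
[[-0.     0.187 -0.982]
 [-0.    -0.982 -0.187]
 [-1.     0.     0.   ]] [ 7.47687429e+01  5.38475221e+00 -1.84662494e+00 -7.32673609e-03
 -8.27900738e+01  2.60205597e+01]
[ 0.00135839  0.22058643 -0.09708997]
```

```bash
python3 -m creep '[{"ax":0,"ay":0,"az":0,"tx":0,"ty":0.044,"tz":-0.0194,"fingers":0},{"ax":0,"ay":0,"az":0,"tx":0,"ty":0.088,"tz":-0.0388,"fingers":0},{"ax":0,"ay":0,"az":0,"tx":0,"ty":0.132,"tz":-0.0582,"fingers":0},{"ax":0,"ay":0,"az":0,"tx":0,"ty":0.176,"tz":-0.0776,"fingers":0},{"ax":0,"ay":0,"az":0,"tx":0,"ty":0.2206,"tz":-0.097,"fingers":0}]'
python3 -m creep '[{"ax":0,"ay":0,"az":0,"tx":0,"ty":0,"tz":0,"fingers":0}]'
cat > st.py <<'E'
from h import *
from plant import r
from scipy.spatial.transform import Rotation as Ro
s=r.get_state(); R=Ro.from_euler("xyz",s["eef_rot"],degrees=True).as_matrix()
yaw=np.radians(10.5);u=np.array([np.cos(yaw),np.sin(yaw),0]);v=np.array([-u[1],u[0],0]);O=np.array([.4357,.2452,0])
d=s["tcp_pos"]-O; print("t",round(s["time_s"],2),"local",np.round([d@u,d@v,d[2]],4),"F",np.round([s["contact_force"]@u,s["contact_force"]@v,s["contact_force"][2]],1),"w",s["gripper_width"])
if __name__=="__main__":
    print("toolz local",R[:,2]@u,R[:,2]@v)
E
python3 st.py
```

```text
time_s: 1.4
tcp_pos: [0.4563, 0.2487, 0.3615]
eef_rot: [-65.2, 90.0, 125.4]
contact_force: [1.0, 1.2, -0.7]
gripper_width: 0.0005
time_s: 1.5
tcp_pos: [0.4577, 0.2462, 0.3615]
eef_rot: [81.2, 89.9, -88.6]
contact_force: [0.1, 0.7, 0.1]
gripper_width: 0.0001
t 1.5 local [ 0.0218 -0.003   0.3615] F [0.2 0.7 0.1] w 5.344050010575415e-05
toolz local -0.9999907381141836 0.004301383112046688
```

```bash
python3 -m creep '[{"ax":0,"ay":0,"az":0,"tx":0.045,"ty":-0.002,"tz":0,"fingers":0},{"ax":0,"ay":0,"az":0,"tx":0.09,"ty":-0.003,"tz":0,"fingers":0},{"ax":0,"ay":0,"az":0,"tx":0.135,"ty":-0.003,"tz":0,"fingers":0},{"ax":0,"ay":0,"az":0,"tx":0.18,"ty":-0.003,"tz":0,"fingers":0},{"ax":0,"ay":0,"az":0,"tx":0.225,"ty":-0.003,"tz":0,"fingers":0}]'
python3 -m creep '[{"ax":0,"ay":0,"az":0,"tx":0.02,"ty":0,"tz":0,"fingers":0},{"ax":0,"ay":0,"az":0,"tx":0.02,"ty":0,"tz":0,"fingers":0}]'
python3 - <<'E'
import st
from plant import viewer
from h import *
for n in("side","top"):
    c=viewer.capture(n);np.savez(n+"1.npz",**c)
    u0,v0,u1,v1=(240,190,420,320) if n=="side" else (230,150,430,350)
    cv2.imwrite(f"pics/{n}1.png",cv2.resize(c["pixels"][v0:v1,u0:u1],None,fx=3,fy=3,interpolation=cv2.INTER_CUBIC))
E
```

```text
time_s: 2.0
tcp_pos: [0.4548, 0.2534, 0.1349]
eef_rot: [-118.8, 90.0, 71.7]
contact_force: [0.5, 1.2, -0.4]
gripper_width: 0.0005
time_s: 2.2
tcp_pos: [0.4533, 0.2519, 0.1132]
eef_rot: [34.6, 89.6, -134.8]
contact_force: [0.6, -0.7, 0.1]
gripper_width: 0.0002
t 2.2 local [0.0185 0.0034 0.1132] F [ 0.5 -0.8  0.1] w 0.00019214406847110085
```

```bash
python3 -c "
import cv2;a=cv2.imread('pics/side1.png');b=cv2.imread('pics/top1.png');print(a.shape,b.shape)"
```

```text
(390, 540, 3) (600, 600, 3)
```

View pics/side1.png

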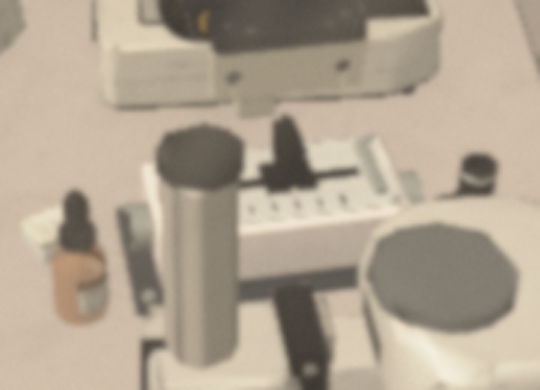

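View pics/top1.png

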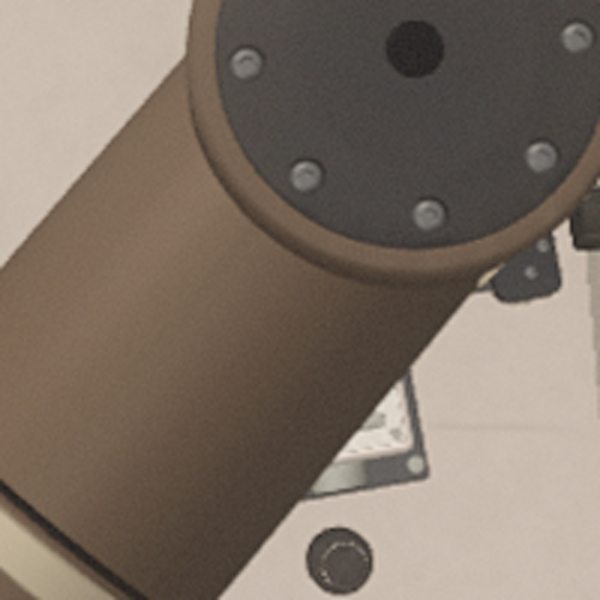

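```bash
python3 - <<'E'
from h import *
from plant import r
import st
c=load("side1.npz");cv2.imwrite("pics/side1f.png",c["pixels"])
print(proj(c,r.get_state()["tcp_pos"]),r.get_state()["qd"])
for L in(-.035,.007): print(proj(c,st.O+L*st.u+[0,0,.09]))
E
for i in 1 2 ; do python3 -m creep '[{"ax":0,"ay":0,"az":0,"tx":0,"ty":0,"tz":0,"fingers":0}]'>/dev/null; python3 st.py; done
```

```text
t 2.3 local [0.021  0.0049 0.117 ] F [ 0.9  0.3 -0.7] w 0.0005051878821765272
[322.34932777 223.37144492] [-0.0675651  -1.51332801  1.44532578  0.22916942 -0.15288656  0.07238193]
[352.20428332 231.09855213]
[329.33221329 233.63877328]
t 2.4 local [0.0217 0.0054 0.1182] F [0.1 0.1 0. ] w 0.0005227090035817588
toolz local -0.999996625901005 -0.0011743359343946924
t 2.5 local [0.0216 0.0053 0.1182] F [-0.5 -0.2  0.1] w 0.0007202608970852901
toolz local -0.999996743942436 -0.0008932711035323126
```

View pics/side1f.png

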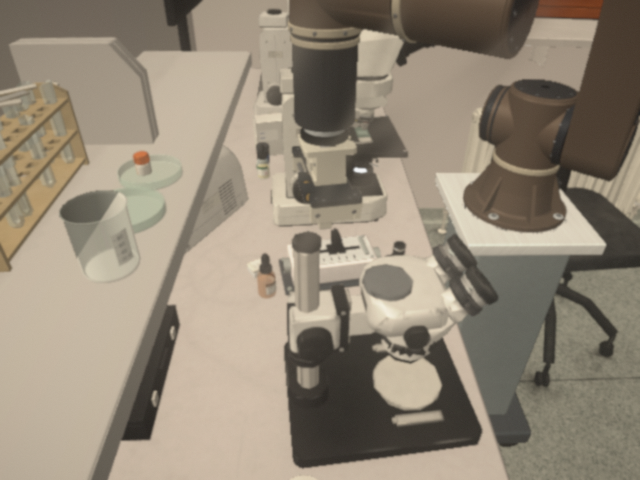

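```bash
python3 -m creep '[{"ax":0,"ay":0,"az":0,"tx":0.014,"ty":0.005,"tz":0,"fingers":0},{"ax":0,"ay":0,"az":0,"tx":0.028,"ty":0.005,"tz":0,"fingers":0},{"ax":0,"ay":0,"az":0,"tx":0.04,"ty":0.005,"tz":0,"fingers":0},{"ax":0,"ay":0,"az":0,"tx":0.05,"ty":0.005,"tz":0,"fingers":0},{"ax":0,"ay":0,"az":0,"tx":0.05,"ty":0.005,"tz":0,"fingers":0}]'
python3 -m creep '[{"ax":0,"ay":0,"az":0,"tx":0,"ty":0,"tz":0,"fingers":0},{"ax":0,"ay":0,"az":0,"tx":0,"ty":0,"tz":0,"fingers":0}]'
python3 st.py
```

```text
time_s: 3.0
tcp_pos: [0.4557, 0.2481, 0.0656]
eef_rot: [34.4, 89.9, -135.1]
contact_force: [-0.6, -0.2, 0.3]
gripper_width: 0.0003
time_s: 3.2
tcp_pos: [0.4565, 0.2489, 0.0671]
eef_rot: [-149.2, 89.9, 41.3]
contact_force: [0.8, -0.5, -0.0]
gripper_width: 0.0005
t 3.2 local [ 0.0211 -0.0001  0.0671] F [ 0.7 -0.6 -0. ] w 0.000450293891671667
toolz local -0.9999993026161147 -0.000887698682355371
```

```bash
python3 -m creep '[{"ax":0,"ay":0,"az":0,"tx":0,"ty":0,"tz":0.002,"fingers":0},{"ax":0,"ay":0,"az":0,"tx":0,"ty":0,"tz":0.004,"fingers":0},{"ax":0,"ay":0,"az":0,"tx":0,"ty":0,"tz":0.006,"fingers":0},{"ax":0,"ay":0,"az":0,"tx":0,"ty":0,"tz":0.008,"fingers":0},{"ax":0,"ay":0,"az":0,"tx":0,"ty":0,"tz":0.009,"fingers":0}]';python3 st.py
for i in 1 2; do :; done
python3 -m creep '[{"ax":0,"ay":0,"az":0,"tx":0,"ty":0,"tz":0.001,"fingers":0},{"ax":0,"ay":0,"az":0,"tx":0,"ty":0,"tz":0.002,"fingers":0},{"ax":0,"ay":0,"az":0,"tx":0,"ty":0,"tz":0.003,"fingers":0}]';python3 st.py
python3 -m creep '[{"ax":0,"ay":0,"az":0,"tx":0,"ty":0,"tz":0.001,"fingers":0},{"ax":0,"ay":0,"az":0,"tx":0,"ty":0,"tz":0.002,"fingers":0}]';python3 st.py
python3 -m creep '[{"ax":0,"ay":0,"az":0,"tx":0,"ty":0,"tz":0.001,"fingers":0},{"ax":0,"ay":0,"az":0,"tx":0,"ty":0,"tz":0.002,"fingers":0}]';python3 st.py
```

```text
time_s: 3.7
tcp_pos: [0.4474, 0.2469, 0.0667]
eef_rot: [-164.4, 90.0, 26.1]
contact_force: [4.1, -0.6, -1.7]
gripper_width: 0.0002
t 3.7 local [ 0.0118 -0.0004  0.0667] F [ 4.  -1.4 -1.7] w 0.00018116907787209306
toolz local -0.9999993094883908 -0.001004627279603601
time_s: 4.0
tcp_pos: [0.4453, 0.2466, 0.0668]
eef_rot: [-173.5, 89.9, 17.1]
contact_force: [5.7, -1.7, -2.6]
gripper_width: 0.0006
t 4.0 local [ 0.0097 -0.0004  0.0668] F [ 5.3 -2.8 -2.6] w 0.0006115952385043247
toolz local -0.9999979820583609 -0.0011218949249900832
time_s: 4.2
tcp_pos: [0.443, 0.2461, 0.0667]
eef_rot: [-174.5, 89.9, 16.0]
contact_force: [4.2, -1.1, -0.7]
gripper_width: 0.0006
t 4.2 local [ 0.0074 -0.0004  0.0667] F [ 4.  -1.8 -0.7] w 0.0005754836665776173
toolz local -0.9999990996239793 -0.0008772508841770495
time_s: 4.4
tcp_pos: [0.4404, 0.2456, 0.0667]
eef_rot: [-137.0, 90.0, 53.5]
contact_force: [0.9, -1.1, 1.3]
gripper_width: 0.0004
t 4.4 local [ 0.0047 -0.0005  0.0667] F [ 0.7 -1.2  1.3] w 0.00044262467306617026
toolz local -0.9999997938325287 -0.0006388940676229304
```

```bash
for i in 1 2; do :; done
python3 -m creep '[{"ax":0,"ay":0,"az":0,"tx":0,"ty":0,"tz":0.0015,"fingers":0},{"ax":0,"ay":0,"az":0,"tx":0,"ty":0,"tz":0.003,"fingers":0},{"ax":0,"ay":0,"az":0,"tx":0,"ty":0,"tz":0.0045,"fingers":0},{"ax":0,"ay":0,"az":0,"tx":0,"ty":0,"tz":0.006,"fingers":0}]' >/dev/null;python3 st.py
python3 -m creep '[{"ax":0,"ay":0,"az":0,"tx":0,"ty":0,"tz":0.0015,"fingers":0},{"ax":0,"ay":0,"az":0,"tx":0,"ty":0,"tz":0.003,"fingers":0}]'>/dev/null;python3 st.py
python3 -m creep '[{"ax":0,"ay":0,"az":0,"tx":0,"ty":0,"tz":0.0015,"fingers":0},{"ax":0,"ay":0,"az":0,"tx":0,"ty":0,"tz":0.003,"fingers":0}]'>/dev/null;python3 st.py
python3 -m creep '[{"ax":0,"ay":0,"az":0,"tx":0,"ty":0,"tz":0.0015,"fingers":0},{"ax":0,"ay":0,"az":0,"tx":0,"ty":0,"tz":0.003,"fingers":0}]'>/dev/null;python3 st.py
```

```text
t 4.8 local [-0.0017 -0.0005  0.0665] F [-1.3 -0.2  0.2] w 0.000542801806858227
toolz local -0.999999689888836 -0.0006732985951481508
t 5.0 local [-0.0034 -0.0003  0.0667] F [ 6.4 -2.6 -3.5] w 0.0004449039326534058
toolz local -0.9999978409267634 -0.0012607634770954248
t 5.2 local [-0.0067 -0.0004  0.0667] F [ 3.  -1.4 -0.5] w 0.00047267372414541936
toolz local -0.9999990121482089 -0.0009008884350289536
t 5.4 local [-0.0105 -0.0004  0.0666] F [0.4 0.1 0.6] w 0.00013314349887057138
toolz local -0.9999998062485463 -0.0006142168689908493
```

```bash

python3 -m creep '[{"ax":0,"ay":0,"az":0,"tx":0,"ty":0,"tz":0.0015,"fingers":0},{"ax":0,"ay":0,"az":0,"tx":0,"ty":0,"tz":0.003,"fingers":0},{"ax":0,"ay":0,"az":0,"tx":0,"ty":0,"tz":0.004,"fingers":0},{"ax":0,"ay":0,"az":0,"tx":0,"ty":0,"tz":0.005,"fingers":0}]' >/dev/null;python3 st.py
python3 -m creep '[{"ax":0,"ay":0,"az":0,"tx":0,"ty":0,"tz":0.0005,"fingers":0},{"ax":0,"ay":0,"az":0,"tx":0,"ty":0,"tz":0.001,"fingers":0}]'>/dev/null;python3 st.py
python3 -m creep '[{"ax":0,"ay":0,"az":0,"tx":0,"ty":0,"tz":0.0005,"fingers":0},{"ax":0,"ay":0,"az":0,"tx":0,"ty":0,"tz":0.001,"fingers":0}]'>/dev/null;python3 st.py
```

```text
t 5.8 local [-0.0155 -0.0005  0.0665] F [ 0.6 -0.2 -0.4] w 0.0005081853664393403
toolz local -0.9999996642680434 -0.0007965808477369458
t 6.0 local [-0.016  -0.0005  0.0666] F [ 4.3 -1.3 -2.5] w 0.00040916283850577244
toolz local -0.9999994478431519 -0.0009067924219626257
t 6.2 local [-0.0161 -0.0004  0.0667] F [ 8.8 -4.8 -6.5] w 0.0004438775856273643
toolz local -0.9999976453062753 -0.0011589147784238079
```

```bash

python3 -m creep '[{"ax":0,"ay":0,"az":0,"tx":0,"ty":0,"tz":-0.004,"fingers":0},{"ax":0,"ay":0,"az":0,"tx":0,"ty":0,"tz":-0.01,"fingers":0},{"ax":0,"ay":0,"az":0,"tx":-0.02,"ty":0,"tz":-0.012,"fingers":0},{"ax":0,"ay":0,"az":0,"tx":-0.05,"ty":0,"tz":-0.012,"fingers":0},{"ax":0,"ay":0,"az":0,"tx":-0.055,"ty":0,"tz":-0.012,"fingers":0}]'
python3 -m creep '[{"ax":0,"ay":0,"az":0,"tx":0,"ty":0,"tz":0.0,"fingers":0},{"ax":0,"ay":0,"az":0,"tx":0,"ty":0,"tz":0.0,"fingers":0}]' >/dev/null
python3 - <<'E'
import st
from plant import viewer
from h import *
c=viewer.capture("side");np.savez("side2.npz",**c)
cv2.imwrite("pics/side2.png",cv2.resize(c["pixels"][200:300,270:420],None,fx=5,fy=5,interpolation=cv2.INTER_CUBIC))
for q in(0,.014,.028): print(q,(proj(c,st.O+(q-.035)*st.u+[0,0,.09])-[270,200])*5)
E
```

```text
time_s: 6.7
tcp_pos: [0.4322, 0.2452, 0.1245]
eef_rot: [-147.1, 89.7, 43.5]
contact_force: [-0.7, 0.3, 1.5]
gripper_width: 0.0002
t 6.9 local [-0.0057 -0.0007  0.1209] F [ 0.3 -0.  -1.5] w 0.000532348970525746
0 [411.02141662 155.49276066]
0.014 [373.13086135 159.70044039]
0.028 [335.01048675 163.93416786]
```

View pics/side2.png

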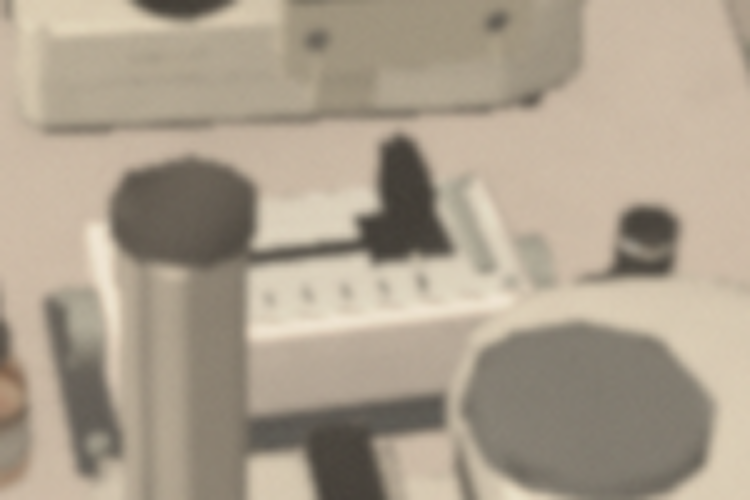

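The side view shows the tab top at (402,140). It was at about (325,150) in these crop coordinates, so it has moved 77 px, or 28 mm. With the hard stop I felt at 8.8 N, the lever is home. Next I'll cross over the tab to its home side.

```bash

python3 -m creep '[{"ax":0,"ay":0,"az":0,"tx":0,"ty":0,"tz":0.02,"fingers":0},{"ax":0,"ay":0,"az":0,"tx":0,"ty":0,"tz":0.04,"fingers":0},{"ax":0,"ay":0,"az":0,"tx":0,"ty":0,"tz":0.055,"fingers":0},{"ax":0,"ay":0,"az":0,"tx":0,"ty":0,"tz":0.062,"fingers":0},{"ax":0,"ay":0,"az":0,"tx":0,"ty":0,"tz":0.062,"fingers":0}]'
python3 -m creep '[{"ax":0,"ay":0,"az":0,"tx":0,"ty":0,"tz":0.0,"fingers":0},{"ax":0,"ay":0,"az":0,"tx":0,"ty":0,"tz":0.0,"fingers":0}]' >/dev/null; python3 st.py
```

```text
time_s: 7.45
tcp_pos: [0.3691, 0.2324, 0.1216]
eef_rot: [-88.6, 90.0, 102.0]
contact_force: [0.8, -0.7, 0.3]
gripper_width: 0.0002
t 7.65 local [-0.0667 -0.0002  0.1216] F [-0.4  0.6  0.4] w 0.0003576420330548818
toolz local -0.9999996518310812 -0.0007870075720208363
```

```bash

python3 -m creep '[{"ax":0,"ay":0,"az":0,"tx":0.014,"ty":0,"tz":0,"fingers":0},{"ax":0,"ay":0,"az":0,"tx":0.028,"ty":0,"tz":0,"fingers":0},{"ax":0,"ay":0,"az":0,"tx":0.042,"ty":0,"tz":0,"fingers":0},{"ax":0,"ay":0,"az":0,"tx":0.05,"ty":0,"tz":0,"fingers":0},{"ax":0,"ay":0,"az":0,"tx":0.0535,"ty":0,"tz":0,"fingers":0}]'
python3 -m creep '[{"ax":0,"ay":0,"az":0,"tx":0,"ty":0,"tz":0.0,"fingers":0},{"ax":0,"ay":0,"az":0,"tx":0,"ty":0,"tz":0.0,"fingers":0}]' >/dev/null; python3 st.py
python3 -m creep '[{"ax":0,"ay":0,"az":0,"tx":0,"ty":0,"tz":-0.0015,"fingers":0},{"ax":0,"ay":0,"az":0,"tx":0,"ty":0,"tz":-0.003,"fingers":0},{"ax":0,"ay":0,"az":0,"tx":0,"ty":0,"tz":-0.0045,"fingers":0},{"ax":0,"ay":0,"az":0,"tx":0,"ty":0,"tz":-0.006,"fingers":0},{"ax":0,"ay":0,"az":0,"tx":0,"ty":0,"tz":-0.0075,"fingers":0}]' >/dev/null; python3 st.py
```

```text
time_s: 8.15
tcp_pos: [0.3697, 0.2321, 0.0673]
eef_rot: [47.9, 89.9, -121.6]
contact_force: [-0.4, 0.5, -0.4]
gripper_width: 0.0003
t 8.35 local [-0.0669 -0.0003  0.0684] F [-0.5 -0.6 -1. ] w 0.00041646202167791867
toolz local -0.9999996406478124 -0.0007331705643263645
t 8.85 local [-0.0596 -0.0005  0.0682] F [ 0.2  0.4 -0.7] w 0.0005676234245412265
toolz local -0.9999997449943382 -0.0006964416550705466
```

Expect contact near −0.054. I'll go at 1 mm per row, reading every 2 to 3 mm.

```bash

python3 -m creep '[{"ax":0,"ay":0,"az":0,"tx":0,"ty":0,"tz":-0.001,"fingers":0},{"ax":0,"ay":0,"az":0,"tx":0,"ty":0,"tz":-0.002,"fingers":0},{"ax":0,"ay":0,"az":0,"tx":0,"ty":0,"tz":-0.003,"fingers":0}]' >/dev/null; python3 st.py
python3 -m creep '[{"ax":0,"ay":0,"az":0,"tx":0,"ty":0,"tz":-0.001,"fingers":0},{"ax":0,"ay":0,"az":0,"tx":0,"ty":0,"tz":-0.002,"fingers":0}]' >/dev/null; python3 st.py
python3 -m creep '[{"ax":0,"ay":0,"az":0,"tx":0,"ty":0,"tz":-0.001,"fingers":0},{"ax":0,"ay":0,"az":0,"tx":0,"ty":0,"tz":-0.002,"fingers":0}]' >/dev/null; python3 st.py
```

```text
t 9.15 local [-0.0567 -0.0006  0.068 ] F [0.3 0.8 0.5] w 0.00031714069744972855
toolz local -0.9999997832782929 -0.0006563552158542117
t 9.35 local [-0.0547 -0.0005  0.0681] F [-0.6 -0.3  0. ] w 0.0004823968677278204
toolz local -0.9999997250802393 -0.0007414257430235449
t 9.55 local [-0.0527 -0.0005  0.0681] F [ 0.7  1.5 -0.3] w 0.0007525630305368156
toolz local -0.9999997252004259 -0.0007398023940849612
```

```bash

python3 -m creep '[{"ax":0,"ay":0,"az":0,"tx":0,"ty":0,"tz":-0.0005,"fingers":0},{"ax":0,"ay":0,"az":0,"tx":0,"ty":0,"tz":-0.001,"fingers":0}]' >/dev/null; python3 st.py
python3 -m creep '[{"ax":0,"ay":0,"az":0,"tx":0,"ty":0,"tz":-0.0005,"fingers":0},{"ax":0,"ay":0,"az":0,"tx":0,"ty":0,"tz":-0.001,"fingers":0}]' >/dev/null; python3 st.py
python3 -m creep '[{"ax":0,"ay":0,"az":0,"tx":0,"ty":0,"tz":-0.0005,"fingers":0},{"ax":0,"ay":0,"az":0,"tx":0,"ty":0,"tz":-0.001,"fingers":0}]' >/dev/null; python3 st.py
```

```text
t 9.75 local [-0.0519 -0.0005  0.068 ] F [-2.4  1.2  2. ] w 0.00022147246505620693
toolz local -0.9999997783228299 -0.0005783448352879157
t 9.95 local [-0.0514 -0.0006  0.068 ] F [-6.1  2.5  5.9] w 0.0006138699828896703
toolz local -0.9999993977764153 -0.0004515781005202496
t 10.15 local [-0.0505 -0.0006  0.068 ] F [-6.1  3.2  4.1] w 0.0005642243876449011
toolz local -0.9999992394294774 -0.0005545577789643838
```

```bash

python3 -m creep '[{"ax":0,"ay":0,"az":0,"tx":0,"ty":0,"tz":-0.001,"fingers":0},{"ax":0,"ay":0,"az":0,"tx":0,"ty":0,"tz":-0.002,"fingers":0},{"ax":0,"ay":0,"az":0,"tx":0,"ty":0,"tz":-0.003,"fingers":0}]' >/dev/null; python3 st.py
python3 -m creep '[{"ax":0,"ay":0,"az":0,"tx":0,"ty":0,"tz":-0.001,"fingers":0},{"ax":0,"ay":0,"az":0,"tx":0,"ty":0,"tz":-0.002,"fingers":0},{"ax":0,"ay":0,"az":0,"tx":0,"ty":0,"tz":-0.003,"fingers":0}]' >/dev/null; python3 st.py
python3 -m creep '[{"ax":0,"ay":0,"az":0,"tx":0,"ty":0,"tz":-0.001,"fingers":0},{"ax":0,"ay":0,"az":0,"tx":0,"ty":0,"tz":-0.002,"fingers":0},{"ax":0,"ay":0,"az":0,"tx":0,"ty":0,"tz":-0.003,"fingers":0}]' >/dev/null; python3 st.py
```

```text
t 10.45 local [-0.0471 -0.0005  0.068 ] F [-3.   0.9  2.1] w 0.0002932916137805869
toolz local -0.9999996613510324 -0.0006998579830900581
t 10.75 local [-0.0435 -0.0005  0.068 ] F [ 0.3  0.6 -0.6] w 0.00027559439620604187
toolz local -0.9999997232951748 -0.0007155425133805835
t 11.05 local [-0.0405 -0.0005  0.0681] F [-0.1  0.2  1.1] w 0.0005474599029980529
toolz local -0.999999719925533 -0.000701406128170414
```

```bash

python3 -m creep '[{"ax":0,"ay":0,"az":0,"tx":0,"ty":0,"tz":-0.001,"fingers":0},{"ax":0,"ay":0,"az":0,"tx":0,"ty":0,"tz":-0.002,"fingers":0}]' >/dev/null; python3 st.py
python3 -m creep '[{"ax":0,"ay":0,"az":0,"tx":0,"ty":0,"tz":-0.001,"fingers":0},{"ax":0,"ay":0,"az":0,"tx":0,"ty":0,"tz":-0.002,"fingers":0}]' >/dev/null; python3 st.py
python3 -m creep '[{"ax":0,"ay":0,"az":0,"tx":0,"ty":0,"tz":-0.001,"fingers":0},{"ax":0,"ay":0,"az":0,"tx":0,"ty":0,"tz":-0.002,"fingers":0}]' >/dev/null; python3 st.py
python3 -m creep '[{"ax":0,"ay":0,"az":0,"tx":0,"ty":0,"tz":-0.001,"fingers":0},{"ax":0,"ay":0,"az":0,"tx":0,"ty":0,"tz":-0.002,"fingers":0}]' >/dev/null; python3 st.py
python3 -m creep '[{"ax":0,"ay":0,"az":0,"tx":0,"ty":0,"tz":-0.001,"fingers":0},{"ax":0,"ay":0,"az":0,"tx":0,"ty":0,"tz":-0.002,"fingers":0}]' >/dev/null; python3 st.py
```

```text
t 11.25 local [-0.0387 -0.0005  0.0681] F [ 1.2 -0.6  0.3] w 0.0003870179589084234
toolz local -0.9999997673021062 -0.0006771373169754338
t 11.45 local [-0.0374 -0.0006  0.068 ] F [-7.4  1.9  5.5] w 0.0003140829518883293
toolz local -0.9999992749270576 -0.00039581650330261715
t 11.65 local [-0.0356 -0.0007  0.068 ] F [-5.4  1.5  3.8] w 0.00038503087346740655
toolz local -0.9999990311033665 -0.0004237420652190084
t 11.85 local [-0.0332 -0.0006  0.068 ] F [-3.3  0.5  1.2] w 0.0005832040944241633
toolz local -0.9999995214860574 -0.0006668492968846236
t 12.05 local [-0.0307 -0.0005  0.068 ] F [-1.9 -0.3 -0.5] w 0.0004164126154627499
toolz local -0.999999718339795 -0.0007502861285742037
```

```bash

python3 -m creep '[{"ax":0,"ay":0,"az":0,"tx":0,"ty":0,"tz":-0.001,"fingers":0},{"ax":0,"ay":0,"az":0,"tx":0,"ty":0,"tz":-0.002,"fingers":0}]' >/dev/null; python3 st.py
python3 -m creep '[{"ax":0,"ay":0,"az":0,"tx":0,"ty":0,"tz":-0.001,"fingers":0},{"ax":0,"ay":0,"az":0,"tx":0,"ty":0,"tz":-0.002,"fingers":0}]' >/dev/null; python3 st.py
python3 -m creep '[{"ax":0,"ay":0,"az":0,"tx":0,"ty":0,"tz":-0.001,"fingers":0},{"ax":0,"ay":0,"az":0,"tx":0,"ty":0,"tz":-0.002,"fingers":0}]' >/dev/null; python3 st.py
python3 -m creep '[{"ax":0,"ay":0,"az":0,"tx":0,"ty":0,"tz":-0.001,"fingers":0},{"ax":0,"ay":0,"az":0,"tx":0,"ty":0,"tz":-0.002,"fingers":0}]' >/dev/null; python3 st.py
```

```text
t 12.25 local [-0.0283 -0.0004  0.0681] F [ 0.1 -0.1 -1.3] w 0.0003988468965118255
toolz local -0.9999995794220883 -0.0007584611276414434
t 12.45 local [-0.0264 -0.0004  0.0681] F [ 0.1  0.8 -0. ] w 0.00030273035137336966
toolz local -0.9999996381693801 -0.0007666541938157971
t 12.65 local [-0.0246 -0.0005  0.0681] F [-0.4  0.1 -0.4] w 0.0003522106340580607
toolz local -0.9999997384157528 -0.0007065523857127092
t 12.85 local [-0.0234 -0.0006  0.068 ] F [-6.7  2.5  5.4] w 0.00034808469358833013
toolz local -0.9999992021331059 -0.0004087751936456905
```

```bash

python3 -m creep '[{"ax":0,"ay":0,"az":0,"tx":0,"ty":0,"tz":-0.001,"fingers":0},{"ax":0,"ay":0,"az":0,"tx":0,"ty":0,"tz":-0.002,"fingers":0}]' >/dev/null; python3 st.py
python3 -m creep '[{"ax":0,"ay":0,"az":0,"tx":0,"ty":0,"tz":-0.001,"fingers":0},{"ax":0,"ay":0,"az":0,"tx":0,"ty":0,"tz":-0.002,"fingers":0}]' >/dev/null; python3 st.py
python3 -m creep '[{"ax":0,"ay":0,"az":0,"tx":0,"ty":0,"tz":-0.001,"fingers":0},{"ax":0,"ay":0,"az":0,"tx":0,"ty":0,"tz":-0.0015,"fingers":0},{"ax":0,"ay":0,"az":0,"tx":0,"ty":0,"tz":-0.0015,"fingers":0}]' >/dev/null; python3 st.py
```

```text
t 13.05 local [-0.0216 -0.0006  0.068 ] F [-5.7  1.1  3.3] w 0.0005887122652691851
toolz local -0.9999988802665499 -0.0005206947867338666
t 13.25 local [-0.0192 -0.0006  0.068 ] F [-3.1  1.1  2.1] w 0.0007042571336233442
toolz local -0.9999994814367138 -0.0006856410011853932
t 13.55 local [-0.017  -0.0005  0.068 ] F [-0.1 -0.1  0.8] w 0.00041473262042582564
toolz local -0.9999997144252798 -0.0006680565310747971
```

```bash

python3 -m creep '[{"ax":0,"ay":0,"az":0,"tx":0,"ty":0,"tz":-0.0007,"fingers":0},{"ax":0,"ay":0,"az":0,"tx":0,"ty":0,"tz":-0.0014,"fingers":0},{"ax":0,"ay":0,"az":0,"tx":0,"ty":0,"tz":-0.002,"fingers":0},{"ax":0,"ay":0,"az":0,"tx":0,"ty":0,"tz":-0.002,"fingers":0}]' >/dev/null; python3 st.py
python3 -m creep '[{"ax":0,"ay":0,"az":0,"tx":0,"ty":0,"tz":-0.0007,"fingers":0},{"ax":0,"ay":0,"az":0,"tx":0,"ty":0,"tz":-0.001,"fingers":0},{"ax":0,"ay":0,"az":0,"tx":0,"ty":0,"tz":-0.001,"fingers":0}]' >/dev/null; python3 st.py
python3 - <<'E'
import st
from plant import viewer
from h import *
c=viewer.capture("side");np.savez("side3.npz",**c)
cv2.imwrite("pics/side3.png",cv2.resize(c["pixels"][200:300,270:420],None,fx=5,fy=5,interpolation=cv2.INTER_CUBIC))
for q in(0,.028,.042,.056): print(q,(proj(c,st.O+(q-.035)*st.u+[0,0,.09])-[270,200])*5)
E
```

```text
t 13.95 local [-0.0149 -0.0003  0.0682] F [-0.3  0.   0.3] w 0.0005125580521011919
toolz local -0.9999995611488599 -0.0007889123993144118
t 14.25 local [-0.0142 -0.0004  0.0681] F [-0.  -0.3 -0.1] w 0.0005096114748707583
toolz local -0.9999997269358573 -0.0007220123823263693
t 14.25 local [-0.0142 -0.0004  0.0681] F [-0.  -0.3 -0.1] w 0.0005096114748707583
0 [411.02141662 155.49276066]
0.028 [335.01048675 163.93416786]
0.042 [296.66106644 168.19386639]
0.056 [258.08345064 172.47945094]
```

View pics/side3.png

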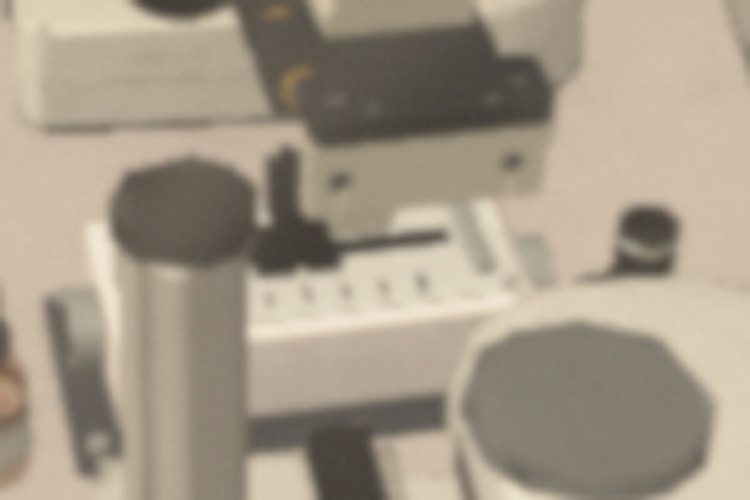

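The tab top is at (285,150), which fits the third click (about 287 expected). The force is zero and there is a gap to the finger. I'll back off and lift clear.

```bash

python3 -m creep '[{"ax":0,"ay":0,"az":0,"tx":0,"ty":0,"tz":0.005,"fingers":0},{"ax":0,"ay":0,"az":0,"tx":0,"ty":0,"tz":0.012,"fingers":0},{"ax":0,"ay":0,"az":0,"tx":-0.03,"ty":0,"tz":0.015,"fingers":0},{"ax":0,"ay":0,"az":0,"tx":-0.07,"ty":0,"tz":0.015,"fingers":0},{"ax":0,"ay":0,"az":0,"tx":-0.11,"ty":0,"tz":0.015,"fingers":0}]'
python3 -m creep '[{"ax":0,"ay":0,"az":0,"tx":-0.045,"ty":0,"tz":0,"fingers":0},{"ax":0,"ay":0,"az":0,"tx":-0.09,"ty":0,"tz":0,"fingers":0},{"ax":0,"ay":0,"az":0,"tx":-0.135,"ty":0,"tz":0,"fingers":0},{"ax":0,"ay":0,"az":0,"tx":-0.18,"ty":0,"tz":0,"fingers":0},{"ax":0,"ay":0,"az":0,"tx":-0.19,"ty":0,"tz":0,"fingers":0}]'
python3 -m creep '[{"ax":0,"ay":0,"az":0,"tx":0,"ty":-0.045,"tz":0.01,"fingers":0},{"ax":0,"ay":0,"az":0,"tx":0,"ty":-0.09,"tz":0.02,"fingers":0},{"ax":0,"ay":0,"az":0,"tx":0,"ty":-0.135,"tz":0.03,"fingers":0},{"ax":0,"ay":0,"az":0,"tx":0,"ty":-0.18,"tz":0.04,"fingers":0},{"ax":0,"ay":0,"az":0,"tx":0,"ty":-0.22,"tz":0.05,"fingers":0}]'
python3 -m creep '[{"ax":0,"ay":0,"az":0,"tx":0,"ty":-0.02,"tz":0,"fingers":0},{"ax":0,"ay":0,"az":0,"tx":0,"ty":-0.03,"tz":0,"fingers":0},{"ax":0,"ay":0,"az":0,"tx":0,"ty":-0.03,"tz":0,"fingers":0},{"ax":0,"ay":0,"az":0,"tx":0,"ty":-0.03,"tz":0,"fingers":0}]'
python3 - <<'E'
import st
from plant import viewer
from h import *
c=viewer.capture("top");np.savez("top4.npz",**c)
cv2.imwrite("pics/top4.png",cv2.resize(c["pixels"][155:355,240:420],None,fx=3,fy=3,interpolation=cv2.INTER_CUBIC))
dd=[p for v in range(220,290) for u in range(300,365) for p in[dep(c,u,v)] if .08<p[2]<.1]
if dd:
  dd=np.array(dd); print(len(dd),cv2.minAreaRect((dd[:,:2]*1000).astype(np.float32)), "q",(dd.mean(0)-st.O)@st.u+.035)
E
```

```text
time_s: 14.8
tcp_pos: [0.406, 0.2387, 0.1791]
eef_rot: [41.6, 89.9, -127.8]
contact_force: [0.7, 1.1, 0.0]
gripper_width: 0.0005
time_s: 15.3
tcp_pos: [0.4079, 0.2401, 0.3735]
eef_rot: [-148.2, 89.5, 42.3]
contact_force: [-0.1, -0.0, 0.9]
gripper_width: 0.0005
time_s: 15.8
tcp_pos: [0.3159, 0.4479, 0.3676]
eef_rot: [24.7, 90.0, -144.8]
contact_force: [1.2, 0.3, -0.2]
gripper_width: 0.0003
time_s: 16.2
tcp_pos: [0.3125, 0.475, 0.368]
eef_rot: [75.4, 90.0, -94.1]
contact_force: [-0.3, -0.5, 0.5]
gripper_width: 0.0004
t 16.2 local [-0.0792  0.2484  0.368 ] F [-0.4 -0.5  0.5] w 0.00040628124204532333
215 ((442.6143798828125, 246.3512725830078), (13.803486824035645, 33.089107513427734), 10.628053665161133) q 0.04180311024555354
```

View pics/top4.png

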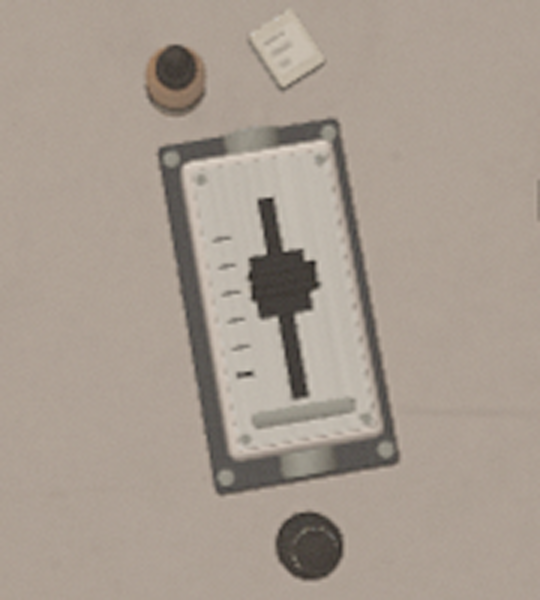

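The top view puts the tab at q = 0.0418, which is the third click. The bottle (177,66), glass box (287,50) and eyepiece (309,546) match the first picture after the 60 px crop shift. The robot is clear and the measured force is about zero, so I'm handing in.

```bash
python3 -c "
from plant import order
print(order.close_job())"
```

```text
the job is handed in; nothing more can be done
None
```

The lever is resting in the third click from home, and I handed the job in at about 16 s of the 64 s allowed.

- **Push home:** I started from the second click and pushed the tab with shut fingertips. It came to a hard stop at the bar, with the force rising to about 9 N along the slide and no further motion. The side picture confirmed a shift of about 28 mm.
- **Push out:** I crossed over the tab and pushed it from the home side at 1 mm per step or less. The finger met the lever again 14 mm further out at each of clicks 1 and 2. Leaving each detent took about 6–7 N, slightly above the 4–6 N you gave. I stopped the finger about 4 mm short of the third click's contact point, once the lever had snapped on by itself.
- **Last checks:** With the robot clear and the measured force about zero, depth from the top camera put the lever at 41.8 mm (third click is 42 mm). By eye, the bottle, glass box and eyepiece are where they were in the first picture. I never saw the lever beyond the third click, and the tab was never gripped.

No check failed. The side camera read about 2 pixels (3–4 mm) off my projected positions throughout, so I used it only for relative movement.

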